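# Lock the sampler carriage with its transit pin

## Task

Lock the sampler's sliding carriage for transport: put the transit pin from its parking block into the bore of the carriage's boss, slide the carriage along until the bore lines up with the hidden hole in the bar beneath it, and push the pin through both until its collar sits flat on the boss. Then let go, and leave the bottle, tape roll, beaker and timer where they stand.

Things in the scene. Friction and masses are not known exactly. Their poses are not given: they have to be found in the camera images.
- pin_centre (a point): the transit pin (about 180 g, varies): this point lies on its axis at the underside of its collar, half-way along its 130 mm; z runs along the axis from tip to grip: tip at z = -65 mm, collar 0 to +6 mm, grip +6 to +65 mm. At the start it stands upright in the parking block, its collar resting on the block
- pin: the same pin, one stiff piece: steel shank 14 mm thick and 65 mm long whose last 5 mm taper to a 10 mm flat tip; a flat steel collar 30 mm across, 6 mm thick; a black round grip 22 mm thick, 59 mm long, much lighter than the steel. Origin at the centre of its tip, z along its axis toward the grip
- park_block: grey plastic parking block for the pin, fixed, 60 x 60 x 67 mm, with an upright through-hole of 17 mm; origin under its middle
- console: the sampler's white housing, fixed, 125 mm deep (its x), 284 mm wide (its y), 55 mm high in front, 116 mm at the back; origin under its middle. Its deck slopes 28 degrees, falling toward its front (-x, robot side); the slide runs along its y. A steel locking bar with one 20 mm hole lies in the deck, hidden by the carriage; a spring catch in the hole takes a push on the pin of 5 to 20 N to pass
- boss_mouth (a point): centre of the bore's mouth in the carriage's boss (50 x 50 mm block). z points out of the bore, square to the deck (28 degrees from vertical, leaning to the console's front), x up the slope, y along the slide. Bore 16 mm wide, straight through; the bar lies 41 mm below the mouth. A pin resting on the bar has its collar 24 mm above the mouth; over the hole it sinks to 2 to 9 mm and blocks the carriage
- push_flange (a point): centre of the outer face of the upright flange at the -y end of the carriage, to push it toward +y: flange 70 mm along the slope, 6 mm thick, from 2 to 38 mm above the deck (this point is 20 mm above it); axes as boss_mouth. A like flange stands at the +y end, 156 mm away. Nothing stands above the deck beside the flanges
- carriage (a joint): position of the aluminium carriage (156 mm wide) along the console's +y, in m, 0 to 0.09. It slides stiffly (2 to 3 N) and stays where it is left; starts near 0. Bore and hole line up at one value between 0.028 and 0.072 that cannot be seen and must be felt for: slide slowly with the pin's tip on the bar
- reagent_bottle: white plastic reagent bottle with screw cap, 45 x 62 x 109 mm, upright; origin under its middle. A bystander
- tape_roll: roll of label tape lying flat, 82 mm across, 19 mm high; origin under its middle. A bystander
- beaker: small clear beaker, about 60 mm across, 71 mm high; origin under its middle. A bystander
- timer: white bench timer with a small display, 39 x 68 x 62 mm; origin under its middle. A bystander

How it is judged:
By the outcome, as a careful person would: the job done as asked, in the order asked, and still so for the second after the job is handed in, with the robot touching nothing.
It also fails if it takes over 58 s, if anything falls off the work surface, if the arm or the gripper's body presses on something with over 40 N, if the wrist force passes 120 N, or if a joint passes its speed limit or range.

## Robot

A 6-joint arm with a two-finger parallel gripper is mounted at the origin on a cart in front of the work surface, level with it; the furniture and walls round the work are solid. World frame = base frame: x ahead of the robot, y to its left, z up, the work surface at z = 0. Lengths are in mm, angles in rad, forces in N, time in s.
With the tool pointing down it reaches from about 350 to 875 mm from the base axis. Payload 4.2 kg.
Tool frame: the origin (TCP) lies midway between the tips of the shut fingers; the grasp point (between the pads) lies 19 mm behind it (tcp_to_grasp is the distance from the TCP to the grasp point, in mm); z points along the fingers, y is the line along which they close (so a half turn about z gives the same grasp; the last joint's range is limited). The gripper opens to 85 mm and grips with 20 to 120 N. Pads are 22 mm wide; open, the fingers measure 114 mm over their backs; the gripper's body (76 mm by 85 mm) begins 54 mm behind the grasp point. The pads swing forward as they close: fully open they stand 13 mm farther back than shut.
Start: joints at [-0.9, 0.385, 0.008, 0, -1.194, -0.259], TCP at [250.175, -572.723, 231.312] pointing down, gripper open.
Joint ranges: [-3.14, 3.14], [-1.21, 2.06], [-1.07, 1.41], [-3.16, 2.05], [-2.99, -0.16], [-3.1, 3.1]. Speed limits (rad/s): [2.79, 2.79, 3.14, 3.14, 3.14, 3.14].

## Interface

Orientations are given as a unit quaternion [x, y, z, w].
In Python, from bench import read_state, get_image, job_done, tcp_to_grasp gives the robot as it stands.
- The arm moves only by the tool jog_arm, never from a script. Its argument "plan" is a list of rows, each a list of 3 entries, a list of its own where there are three numbers: the finger opening in mm, from 0 to 85.4, then the shift along the tool's x, y, z as a fraction of full scale, then the turn, a rotation vector about the tool's x, y, z as a fraction of full scale. A call has 1 to 10 rows; each row is the pose to reach, as a shift and turn from the pose commanded when the call began, along the tool's axes at that moment; what a row does not reach only later rows make up. Full scale, the value 1, is 0.1 m for a shift and 60 degrees for a turn. A row lasts 1/8 s, in which the tool goes at most 62.5 mm and 10.7 degrees, less where a joint would pass 70% of its speed; a pose out of reach is approached as far as the arm can. A call with a number of a shift or a turn outside -1 to 1 is refused whole. A call with a gripper value outside its range is refused whole. The fingers move at their own pace and stop on an object; the grip force is fixed at half the most. Time passes only in rows, so rows that repeat a pose let the fingers close. It gives the time, the measured TCP pose, the force, the opening and the grip force at its end, in the units of the state.
- read_state(): the state, without advancing time (a new reading comes with each control period).
- get_image(name): name is "side" or "top" or "wrist"; returns a dict with "img" (400x640x3 uint8, red, green, blue), "range_z" (400x640 float32, mm along the optical axis (not along the pixel's ray), 0 where there is no reading), "intrinsics" (3x3 intrinsics, pixels), "extrinsics" (4x4, takes a point from camera to world coordinates); the wrist camera has in their place "tool_from_camera" (4x4, takes a point from camera to tool coordinates, whose origin is the TCP and whose axes are the flange's). Camera axes: x right, y down, z forward; pixel columns grow to the right and rows downward; lengths in mm; the calibration is good to about 2 mm. A picture is of the moment at which its call begins: read the wrist's pose just before it.
- job_done(): hands the job in; it is judged then, once.
The state is a dict: "clock": time; "joints": joint angles; "joint_vel": joint speeds; "joint_efforts": joint torques, N m; "position": TCP position; "ee_rot": TCP orientation; "contact_force": force on the tool from outside, world axes, zero at the start; "wrist_torque": the same for the moment, N m; "gripper_width": finger opening in mm; "grasp_force": force on a finger pad.
Only numpy, scipy, OpenCV 4.12 (cv2) and the standard library are available. Lean on these libraries where they do the work, as an engineer would, in place of code of your own. Each camera call takes 0.05 s, during which the arm holds its last target. There are 200 camera calls.

## Working session

There is one attempt and no reset: what is moved stays moved. The work goes in short steps, Python scripts to look and compute and a tool call to move; the robot and the scene stay as the last step left them, time stands still between calls to the robot, and variables do not carry over. Pictures are saved under pics/ and viewed, at most 10 in all, crops included, and the job is handed in when it is done.

Besides the shell and the picture viewer there is one more tool, called after "Emit:" as a command line: name --argument value ..., lists and objects as JSON in quotes. jog_arm: Moves the arm, as the interface text tells. Its arguments: {"type":"object","properties":{"plan":{"type":"array"}},"required":["plan"]}

```bash
ls; mkdir -p pics
python3 - <<'E'
from bench import *
import cv2, numpy as np
print(read_state()); print(tcp_to_grasp)
ims=[]
for n in ("top","side"):
    d=get_image(n); np.savez(f"pics/{n}0.npz",**d); ims.append(d["img"]); print(n,d["intrinsics"],d["extrinsics"])
cv2.imwrite("pics/a.png",ims[0][...,::-1]); cv2.imwrite("pics/b.png",ims[1][...,::-1])
E
```

```text
pics
{'clock': 0.0, 'joints': array([-9.00397655e-01,  3.85562868e-01,  6.64830188e-03, -4.71934347e-04,
       -1.19400822e+00, -2.58569430e-01]), 'joint_vel': array([-4.63293985e-04,  2.43748252e-05,  1.42647612e-03, -1.27021724e-03,
        6.36917222e-04,  1.25163413e-03]), 'joint_efforts': array([-4.16671719e-04, -3.92289126e+01,  1.88400364e+01,  4.18623850e+00,
       -4.66349928e-03,  5.30431166e-08]), 'position': array([ 249.94486131, -572.22042061,  230.23058757]), 'ee_rot': array([-2.04377208e-01,  9.78891607e-01,  1.04883188e-03, -2.80200962e-04]), 'contact_force': array([ 0.08157323, -0.60233524,  0.28256926]), 'wrist_torque': array([-0.02968439,  0.02101831,  0.0092144 ]), 'grasp_force': 0.0, 'gripper_width': 85.60559778236978}
18.700000000000003
top [[451.37646612   0.         315.45222205]
 [  0.         451.37646612 190.66228844]
 [  0.           0.           1.        ]] [[-5.72596120e-03 -9.81853668e-01  1.89553655e-01  2.08768936e+02]
 [-9.99980831e-01  6.06870867e-03  1.22779180e-03 -2.65796908e+01]
 [-2.35585779e-03 -1.89542991e-01 -9.81869597e-01  1.57623603e+03]
 [ 0.00000000e+00  0.00000000e+00  0.00000000e+00  1.00000000e+00]]
side [[435.14213098   0.         317.01988073]
 [  0.         435.14213098 199.99227639]
 [  0.           0.           1.        ]] [[ 9.96886117e-01 -5.79524655e-02  5.34750516e-02  4.21290721e+02]
 [-7.53862087e-02 -5.01497125e-01  8.61868640e-01 -1.41721338e+03]
 [-2.31298280e-02 -8.63216164e-01 -5.04304339e-01  8.95004737e+02]
 [ 0.00000000e+00  0.00000000e+00  0.00000000e+00  1.00000000e+00]]
```

View pics/a.png

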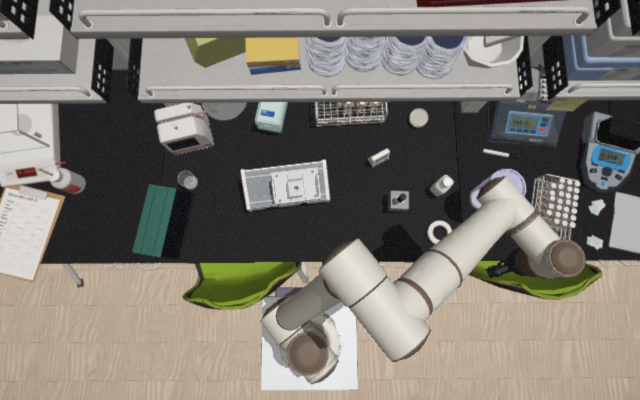

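View pics/b.png

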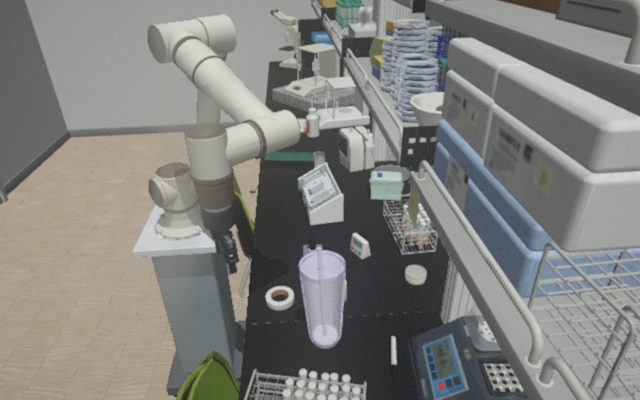

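Top view: console near (285,186), parking block and pin at (399,201), bottle (442,185), tape (440,232), timer (379,157), beaker (187,180). In the side view, the console is at (322,193), and the block is hidden behind the purple cylinder.

```bash
cat > h.py <<'E'
import numpy as np, cv2
from bench import *
from scipy.spatial.transform import Rotation as R
def cloud(d,E=None):
    E=d["extrinsics"] if E is None else E
    z=d["range_z"].astype(float); K=d["intrinsics"]; v,u=np.mgrid[:z.shape[0],:z.shape[1]]
    P=np.stack([(u-K[0,2])/K[0,0]*z,(v-K[1,2])/K[1,1]*z,z],-1)
    W=P@E[:3,:3].T+E[:3,3]; W[z==0]=np.nan
    return W
def T():
    s=read_state(); M=np.eye(4); M[:3,:3]=R.from_quat(s["ee_rot"]).as_matrix(); M[:3,3]=s["position"]; return M
def ray(K,E,u,v,z):
    d=E[:3,:3]@np.array([(u-K[0,2])/K[0,0],(v-K[1,2])/K[1,1],1]); o=E[:3,3]
    return o+d*(z-o[2])/d[2]
E
python3 - <<'E'
from h import *
d=dict(np.load("pics/top0.npz")); W=cloud(d)
for (u,v) in [(399,195),(399,201),(392,208),(406,208),(245,205),(328,200),(244,170),(325,163),(294,186),(442,180),(440,232),(187,180),(379,157)]: print(u,v,W[v,u].round())
z=W[...,2]
cv2.imwrite("pics/c.png",cv2.resize(d["img"][145:220,230:330,::-1],None,fx=8,fy=8,interpolation=cv2.INTER_CUBIC))
np.set_printoptions(linewidth=250)
print(z[190:215,386:414].round()[::2])
m=(z>20)&(W[...,1]>0)&(W[...,1]<260)&(W[...,0]>380)&(W[...,0]<640)&(z<200)
# deck plane fit
n,l,st,c=cv2.connectedComponentsWithStats(m.astype(np.uint8)); 
for i in range(1,n):
    if st[i,4]>200:
        q=W[l==i]; print(st[i],q.min(0).round(),q.max(0).round())
E
```

```text
399 195 [ 474. -299.  120.]
399 201 [ 460. -305.   82.]
392 208 [ 440. -285.   58.]
406 208 [ 439. -331.   62.]
245 205 [463. 225.  -1.]
328 200 [473. -68.  35.]
244 170 [564. 214. 108.]
325 163 [584. -57. 116.]
294 186 [505.  46. 123.]
442 180 [ 528. -449.   98.]
440 232 [ 363. -458.    2.]
187 180 [553. 433.   6.]
379 157 [ 621. -247.   52.]
[[ -0.  -2.   0.   0.   3.  -5.  -6.  -2.  -1.   4.  -4.   3.  -4.  -3.   0.   3.  -6.  -3.  -1.   3.   3.   2.   3.   6.   3.  -1.   2.   1.]
 [ -4.  -7.   2.  -5.  56.  67.  69.  67.  70.  67.  69.  66.  78.  67.  65.  71.  66.  61.  66.  67.  70.  66.  73.  -4.  -0.   1.   5.   2.]
 [  4.  -0.   7.  35.  59.  68.  69.  67.  68.  65.  67.  66.  72.  64. 130. 128. 130. 131. 133. 133.  67.  69.  62.  -1.   4.  -1.   4.   4.]
 [ -5.  -4.  15.  35.  54.  66.  62.  nan  65.  63.  60.  73.  95. 121. 134. 133. 132. 132. 133. 131. 134.  64.  70.   8.  -3.  -1.   0.   0.]
 [ -5.  -5.  11.  30.  58.  71.  63.  64.  71.  68.  74.  86.  98. 117. 133. 137. 137. 131. 135. 131.  68.  64.  65.  -2.  -2.  -7.   1.  -1.]
 [  2.  -6.  10.  47.  55.  70.  67.  7
[... 466 characters left out ...]
  70.  72.  69.  68.  69.  69.  63.  76.   6.   1.  -2.   1.   2.]
 [ -1.  -1.  13.  47.  51.  60.  58.  60.  62.  62.  65.  66.  67.  74.  70.  61.  69.  66.  68.  57.  62.  67.  69.  -3.  -2.   6.  -4.  -3.]
 [  3.   3.  14.  10.  15.   9.  17.  15.  16.  15.  18.  23.  26.  27.  27.  25.  25.  24.  24.  29.   1.  -7.   5.  -0.   4.  -0.   0.  -3.]
 [ 10.  -3.  -5.   4.  -3.   0.   6.  -2.   1.  -2.  -5.  -6.  -0.  -0.  -5.  -0.   7.   3.  -1.   1.  -2.   1.  -5.  -1.   2.   7.   6.   6.]
 [ -5.  -3.   7.   4.  -1.   1.  -1.   6.   6.  -1.  -4.  -3.   0.   0. -11.  -1.  -4.   7.  -0.   1.  -2.  -3.  -2.   4.   4.  -1.   0.  -4.]]
[ 241  163   68   48 2617] [440.   0.  20.] [587. 223. 140.]
```

View pics/c.png

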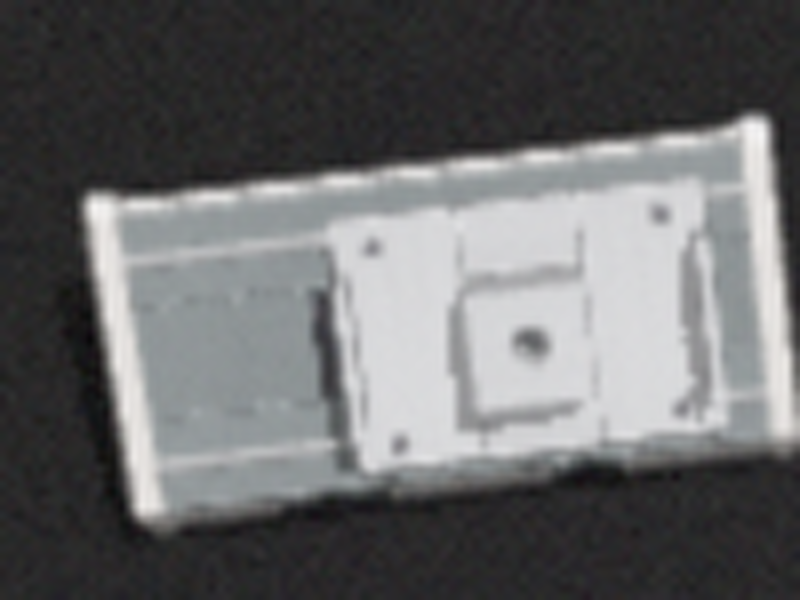

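Run:
```python
from h import *
np.set_printoptions(suppress=True,precision=2)
d=dict(np.load("pics/top0.npz")); W=cloud(d)
A=W[185:215,386:414].reshape(-1,3)
t=A[A[:,2]>126]; print("pin top",len(t),t.mean(0),t.min(0),t.max(0), (t.min(0)+t.max(0))/2)
t=A[(A[:,2]>55)&(A[:,2]<80)]; print("block",np.percentile(t,[2,50,98],axis=0))
rect=cv2.minAreaRect(t[:,:2].astype(np.float32)); print(rect)
def crop(x0,x1,y0,y1): return W[145+y0//8:145+y1//8+1,230+x0//8:230+x1//8+1].reshape(-1,3)
def fit(Q):
    Q=Q[~np.isnan(Q).any(1)]
    for _ in range(4):
        c=Q.mean(0); n=np.linalg.svd(Q-c)[2][2]; n*=np.sign(n[2]); r=(Q-c)@n; Q=Q[abs(r)<6]
    return c,n
def rp(u,v,c,n):
    K,E=d["intrinsics"],d["extrinsics"]; g=E[:3,:3]@np.array([(u-K[0,2])/K[0,0],(v-K[1,2])/K[1,1],1]); o=E[:3,3]
    return o+g*((c-o)@n)/(g@n)
px=lambda X,Y:(230+X/8-.5,145+Y/8-.5)
cd,nd=fit(crop(150,300,240,460)); cc,nc=fit(np.vstack([crop(365,440,240,440),crop(615,670,200,400)])); cb,nb=fit(crop(490,580,290,400))
for q in((cd,nd),(cc,nc),(cb,nb)): print(q,np.degrees(np.arccos(q[1][2])))
n=nc
cb_=cb
print("boss above carriage",(cb-cc)@nc,"carriage over deck",(cc-cd)@nd)
print("bore",rp(*px(532,343),cb,n))
# slide dir from back edge of console
a=rp(*px(95,195),cd,n);b=rp(*px(760,120),cd,n);e=rp(*px(145,520),cd,n);print("corners",a,b,e)
v=a-b; print("yaw of y", np.degrees(np.arctan2(-v[0],v[1])),np.linalg.norm(v)); print("normal yaw",np.degrees(np.arctan2(-n[1],-n[0])))
for p in ((355,470),(725,425),(335,225),(700,180)): print("carr corner",rp(*px(*p),cc,n))
```

```text
pin top 34 [ 467.65 -308.07  132.21] [ 457.26 -318.57  127.4 ] [ 478.91 -298.64  137.94] [ 468.09 -308.61  132.67]
block [[ 438.7  -338.67   57.99]
 [ 462.4  -302.66   67.03]
 [ 497.39 -278.41   76.3 ]]
((468.3669128417969, -308.65826416015625), (60.861061096191406, 61.80405807495117), 86.98175811767578)
(array([504.82, 170.35,  86.7 ]), array([-0.47, -0.06,  0.88])) 28.501017457862417
(array([513.06,  50.63,  97.79]), array([-0.47, -0.05,  0.88])) 28.126188622020585
(array([503.09,  38.47, 122.23]), array([-0.58, -0.14,  0.8 ])) 36.82511537747043
boss above carriage 26.88277129155098 carriage over deck 13.305905431352436
bore [501.07  39.14 121.2 ]
corners [564.67 220.34 121.53] [595.17 -55.48 120.86] [438.71 206.91  53.82]
yaw of y 6.310459262946978 277.50205760008095
normal yaw 6.5697837767419545
carr corner [456.76 115.95  71.89]
carr corner [475.07 -40.37  72.05]
carr corner [551.11 120.65 122.28]
carr corner [569.2  -30.35 122.65]
```

```bash
cat >> h.py <<'E'
YAW=np.radians(6.4)
def tool(tilt):  # tool axes: y along slide, z down, tilted forward by tilt deg
    return R.from_euler('z',YAW).as_matrix()@R.from_euler('y',-np.radians(tilt)).as_matrix()@np.diag([-1,1,-1.])
def go(p,Rm):
    M=T(); dp=M[:3,:3].T@(np.array(p)-M[:3,3])/100; rv=R.from_matrix(M[:3,:3].T@Rm).as_rotvec()/np.radians(60)
    print("at",M[:3,3].round(1),"shift",dp.round(3),"turn",rv.round(3))
E
python3 - <<'E'
from h import *
print(tool(28)); go([468,-308.5,190],tool(0))
E
```

```text
[[-0.87744499 -0.11146893  0.46654578]
 [-0.09842123  0.99376792  0.05233149]
 [-0.46947156  0.         -0.88294759]]
at [ 249.9 -572.3  230.3] shift [-3.054  1.544  0.406] turn [ 0.002 -0.     0.286]
```

Emit:
jog_arm --plan '[[85,[-0.5,0.25,0],[0,0,0]],[85,[-1,0.5,0],[0,0,0]]]'

```text
clock: 0.35
position: [321.9, -486.0, 230.5]
ee_rot: [-0.203, 0.979, 0.001, -0.0]
contact_force: [0.5, -0.2, 0.7]
gripper_width: 85.3
grasp_force: 0.0
```

Emit:
jog_arm --plan '[[85,[-0.5,0.25,0],[0,0,0]],[85,[-1,0.5,0],[0,0,0]]]'

```text
clock: 0.6
position: [394.1, -399.4, 230.9]
ee_rot: [-0.204, 0.979, 0.0, -0.0]
contact_force: [0.5, -0.1, -0.4]
gripper_width: 85.1
grasp_force: 0.0
```

Emit:
jog_arm --plan '[[85,[-0.5,0.25,0],[0,0,0.14]],[85,[-1,0.5,0.1],[0,0,0.286]],[85,[-1,0.5,0.1],[0,0,0.286]],[85,[-1,0.5,0.1],[0,0,0.286]]]'

```text
clock: 1.1
position: [464.9, -315.0, 221.0]
ee_rot: [-0.057, 0.998, 0.0, -0.0]
contact_force: [0.8, -0.3, 1.0]
gripper_width: 85.2
grasp_force: 0.0
```

Run:
```python
from h import *
M=T(); d=get_image("wrist"); print(d["tool_from_camera"].round(3))
W=cloud(d,M@d["tool_from_camera"]); cv2.imwrite("pics/w1.png",d["img"][...,::-1])
m=(W[...,2]>122)&(W[...,2]<140)&(np.hypot(W[...,0]-468,W[...,1]+308)<30)
q=W[m]; print(len(q), q.mean(0),(np.percentile(q,2,axis=0)+np.percentile(q,98,axis=0))/2, np.ptp(q,axis=0))
go([468,-308.5,190],tool(0)); print(read_state()["clock"])
```

```text
[[ 2.00000e-03 -9.47000e-01 -3.23000e-01  8.30370e+01]
 [ 1.00000e+00  2.00000e-03  1.00000e-03 -5.11000e-01]
 [-0.00000e+00 -3.23000e-01  9.47000e-01 -1.43272e+02]
 [ 0.00000e+00  0.00000e+00  0.00000e+00  1.00000e+00]]
736 [ 468.10658387 -309.91433372  131.4868108 ] [ 469.0811479  -309.92636627  128.86078952] [21.51900997 22.0925607  11.50727663]
at [ 464.6 -315.6  221.2] shift [-0.042  0.066  0.312] turn [ 0.    -0.     0.001]
1.15
```

View pics/w1.png

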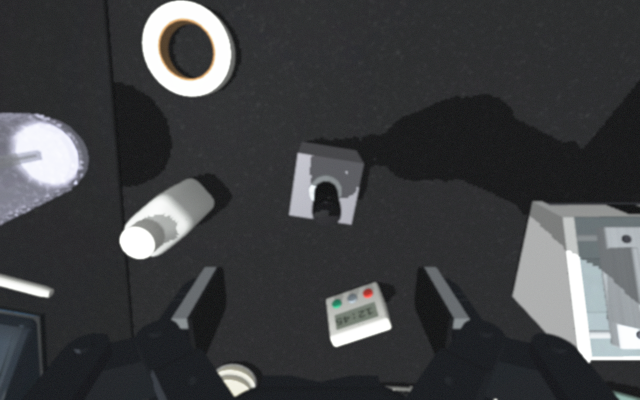

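The wrist view shows the pin at (325,200) standing in its block, with nothing between the fingers. I'll go down to grip it.

Emit:
jog_arm --plan '[[85,[-0.04,0.06,0.3],[0,0,0]],[85,[-0.04,0.06,0.8],[0,0,0]],[85,[-0.04,0.06,0.8],[0,0,0]]]'

```text
clock: 1.52
position: [465.0, -308.9, 138.1]
ee_rot: [-0.055, 0.998, 0.002, -0.004]
contact_force: [0.2, -0.4, 1.3]
gripper_width: 85.1
grasp_force: 0.0
```

Emit:
jog_arm --plan '[[85,[0,0,0.3],[0,0,0]],[85,[0,0,0.56],[0,0,0]],[85,[0,0,0.56],[0,0,0]],[15,[0,0,0.56],[0,0,0]],[15,[0,0,0.56],[0,0,0]],[15,[0,0,0.56],[0,0,0]],[15,[0,0,0.56],[0,0,0]],[15,[0,0,0.56],[0,0,0]],[15,[0,0,0.56],[0,0,0]],[15,[0,0,0.56],[0,0,0]]]'

```text
clock: 2.78
position: [468.8, -309.0, 86.2]
ee_rot: [-0.056, 0.998, -0.0, 0.0]
contact_force: [-1.4, 0.3, 6.0]
gripper_width: 20.4
grasp_force: 58.4
```

Emit:
jog_arm --plan '[[15,[0,0,-0.1],[0,0,0]],[15,[0,0,-0.5],[0,0,0]],[15,[0,0,-1],[0,0,0]],[15,[0,0.2,-1],[0,0,0]]]'

```text
clock: 3.28
position: [468.5, -290.0, 189.3]
ee_rot: [-0.056, 0.998, -0.002, 0.004]
contact_force: [0.5, -0.0, -2.3]
gripper_width: 20.5
grasp_force: 59.9
```

Emit:
jog_arm --plan '[[15,[0,0.4,-0.3],[0,0,0]],[15,[0,0.8,-0.5],[0,0,0]],[15,[0,1,-0.5],[0,0,0]]]'

```text
clock: 3.65
position: [454.3, -187.4, 235.9]
ee_rot: [-0.057, 0.998, 0.0, 0.001]
contact_force: [0.7, 0.5, -2.3]
gripper_width: 20.4
grasp_force: 59.8
```

Emit:
jog_arm --plan '[[15,[0,0.4,0],[0,-0.15,0]],[15,[0,0.8,0],[0,-0.3,0]],[15,[0,1,0],[0,-0.467,0]],[15,[0,1,0],[0,-0.467,0]]]'

```text
clock: 4.15
position: [435.7, -89.8, 229.4]
ee_rot: [-0.055, 0.97, 0.014, 0.236]
contact_force: [-0.1, -0.0, -2.4]
gripper_width: 20.8
grasp_force: 59.7
```

Run:
```python
from h import *
s=read_state();print(s["clock"],s["contact_force"],s["gripper_width"])
Rt=tool(28); m=np.array([501,39,121.]); go(m-Rt[:,2]*120,Rt)
```

```text
4.15 [-0.09617492 -0.01054894 -2.43377372] 20.781383810683593
at [435.7 -89.8 229.4] shift [-0.194  1.206  0.13 ] turn [ 0.002 -0.01   0.001]
```

Emit:
jog_arm --plan '[[15,[0,0.4,0],[0,-0.01,0]],[15,[-0.1,0.8,0],[0,-0.01,0]],[15,[-0.18,1,0],[0,-0.01,0]],[15,[-0.18,1,0],[0,-0.01,0]]]'

```text
clock: 4.65
position: [448.0, 12.0, 243.1]
ee_rot: [-0.056, 0.968, 0.014, 0.246]
contact_force: [-0.8, 0.5, -1.9]
gripper_width: 20.3
grasp_force: 60.0
```

Run:
```python
from h import *
s=read_state();print(s["clock"],s["contact_force"],s["gripper_width"])
Rt=tool(28); m=np.array([501,39,121.]); go(m-Rt[:,2]*120,Rt)
M=T(); d=get_image("wrist"); np.savez("pics/w2.npz",M=M,**d); t=get_image("top"); np.savez("pics/t2.npz",**t)
im=np.vstack([d["img"][60:400,:],np.zeros((4,640,3),np.uint8),cv2.resize(t["img"][150:215,240:360],(480,260))[:, :480].copy() if 0 else np.zeros((1,640,3),np.uint8)])
cv2.imwrite("pics/w2.png",d["img"][...,::-1])
```

```text
4.65 [-0.82840345  0.52757088 -1.90925587] 20.260203394359934
at [448.   12.  243.1] shift [0.083 0.21  0.139] turn [0.001 0.009 0.003]
```

View pics/w2.png

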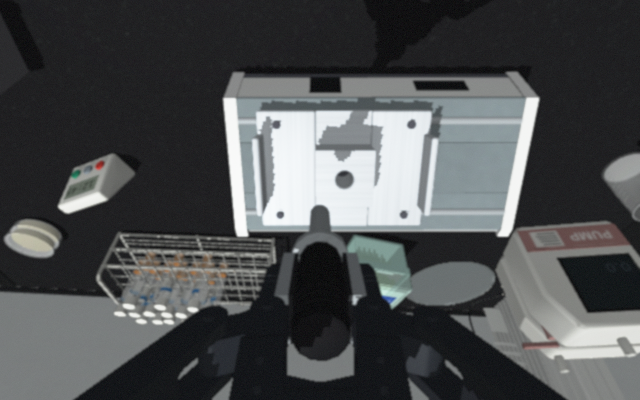

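The wrist view shows the bore at about (345,180) and the pin's tip at about (319,210). I'll measure both.

```bash
cat >> h.py <<'E'
def bore(d,M,guess):
    E=M@d["tool_from_camera"]; K=d["intrinsics"]; W=cloud(d,E); n=-tool(28)[:,2]
    g=cv2.cvtColor(d["img"],cv2.COLOR_RGB2GRAY); u0,v0=guess
    S=g[v0-16:v0+17,u0-16:u0+17]; _,b=cv2.threshold(S,110,1,cv2.THRESH_BINARY_INV)
    k,l,st,c=cv2.connectedComponentsWithStats(b); i=1+np.argmin(np.hypot(*(c[1:]-16).T)-st[1:,4]/50); print("blob",st[i],c[i])
    u,v=st[i,0]+st[i,2]/2-.5+u0-16, st[i,1]+st[i,3]/2-.5+v0-16
    vv,uu=np.mgrid[:400,:640]; ring=(abs(uu-u)<24)&(abs(vv-v)<22)&(np.hypot(uu-u,vv-v)>12)&(g>150)
    h=np.nanmedian((W[ring]@n)); o=E[:3,3]; q=E[:3,:3]@np.array([(u-K[0,2])/K[0,0],(v-K[1,2])/K[1,1],1])
    p=o+q*(h-o@n)/(q@n); print("bore px",u,v,"world",p.round(1),"tool",(M[:3,:3].T@(p-M[:3,3])).round(1)); return p
E
python3 - <<'E'
from h import *
np.set_printoptions(suppress=True,precision=1,linewidth=220)
z=np.load("pics/w2.npz"); d={k:z[k] for k in z}; M=d.pop("M")
bore(d,M,(345,180))
L=cloud(d,d["tool_from_camera"])
g=cv2.cvtColor(d["img"],cv2.COLOR_RGB2GRAY)
print("pin in tool frame")
for v in range(206,246,3):
    r=L[v,305:345]; m=(r[:,2]<85)&(abs(r[:,1])<20)
    if m.sum(): print(v,305+np.where(m)[0][[0,-1]],r[m].mean(0), np.median(r[m],0), np.ptp(r[m][:,1]))
E
```

```text
blob [  8   7  16  16 195] [15.1 14.6]
bore px 344.5 178.5 world [500.5  38.9 121.7] tool [  9.4  20.8 133.1]
pin in tool frame
206 [314 325] [ 5.  -0.5 75.4] [ 5.2 -0.5 75. ] 7.69979646552778
209 [312 328] [ 4.5 -0.1 70.7] [ 4.9 -0.1 69.7] 11.18731525028156
212 [311 329] [ 4.3 -0.1 65.5] [ 4.8 -0.2 64.1] 12.406243734789882
215 [311 329] [ 4.3 -0.1 59.9] [ 4.8 -0.2 58.6] 12.09488459554719
218 [310 330] [ 4.  -0.2 55.5] [ 4.5 -0.2 54.2] 13.335743674231459
221 [310 330] [ 4.1 -0.2 50.1] [ 4.7 -0.2 48.7] 12.961782932957785
224 [310 330] [ 4.2 -0.2 45.1] [ 4.5 -0.2 44.2] 12.654019285842182
227 [310 330] [ 4.3 -0.2 40.2] [ 4.5 -0.2 39.6] 12.313717649212872
230 [310 331] [12.9  0.  16. ] [13.   0.  15.8] 10.955587295280724
233 [305 336] [12.3  0.  13.6] [12.5  0.  13.2] 16.200104762170128
236 [305 340] [10.9  1.1 13. ] [11.1  1.1 12.5] 18.170337243120596
239 [305 342] [ 9.5  1.6 12.5] [ 9.5  1.6 12.4] 19.1446150414981
242 [305 344] [ 8.3  2.1 11.5] [ 8.1  2.  11.8] 20.29657538410947
245 [305 344] [7.6 2.1 9.4] [7.9 2.3 8.7] 20.129832987929735
```

```bash
cat >> h.py <<'E'
def above(b,gap,off=(-1,-.2),tip=82):
    Rt=tool(28); go(np.array(b)-Rt@np.array([off[0],off[1],tip+gap]),Rt)
E
python3 -c "
from h import *
above([500.6,39,121.5],12)"
```

```text
at [447.7  10.6 242.8] shift [0.09  0.225 0.392] turn [-0.     0.008  0.   ]
```

Emit:
jog_arm --plan '[[15,[0.09,0.22,0.2],[0,0.008,0]],[15,[0.09,0.22,0.39],[0,0.008,0]],[15,[0.09,0.22,0.39],[0,0.008,0]],[15,[0.09,0.22,0.39],[0,0.008,0]]]'

```text
clock: 5.25
position: [456.7, 33.4, 205.7]
ee_rot: [-0.054, 0.968, 0.014, 0.243]
contact_force: [0.3, 0.6, -2.8]
gripper_width: 20.6
grasp_force: 59.9
```

Run:
```python
from h import *
np.set_printoptions(suppress=True,precision=1,linewidth=220)
M=T(); d=get_image("wrist"); np.savez("pics/w3.npz",M=M,**d)
cv2.imwrite("pics/w3.png",cv2.resize(d["img"][120:270,240:400,::-1],None,fx=5,fy=5)[:600])
print(read_state()["contact_force"]); above([500.6,39,121.5],12)
L=cloud(d,d["tool_from_camera"])
for v in range(200,232,3):
    r=L[v,300:345]; m=(r[:,2]<88)&(abs(r[:,1])<12)
    if m.sum(): print(v,300+np.where(m)[0][[0,-1]],r[m].mean(0))
```

```text
[ 0.5 -0.3 -1.8]
at [456.9  33.7 206. ] shift [0. 0. 0.] turn [ 0.  0. -0.]
206 [314 325] [ 5.1 -0.5 75.1]
209 [312 328] [ 4.5 -0.1 70.8]
212 [311 329] [ 4.3 -0.1 65.6]
215 [311 329] [ 4.4 -0.1 59.8]
218 [310 330] [ 4.  -0.1 55.5]
221 [310 330] [ 4.1 -0.2 50. ]
224 [310 330] [ 4.3 -0.2 44.9]
227 [310 330] [ 4.3 -0.2 40.1]
230 [310 331] [12.9  0.  16.2]
```

View pics/w3.png

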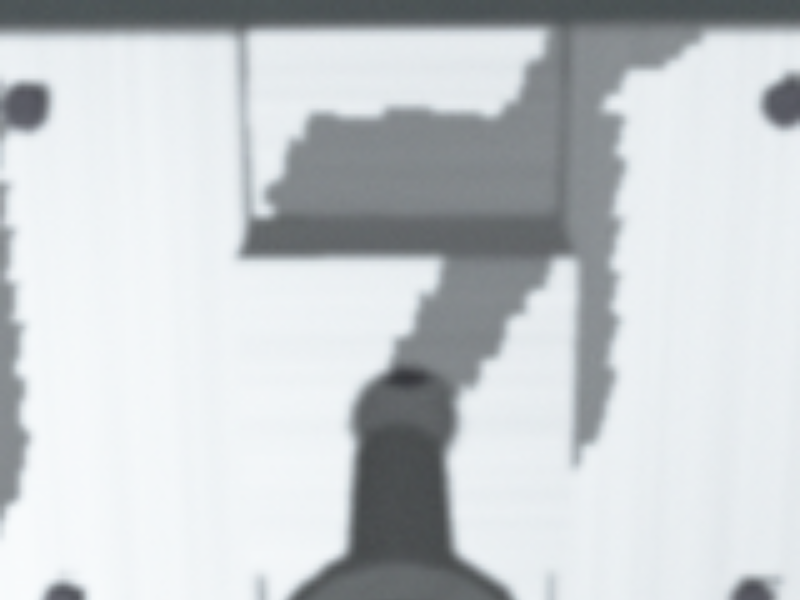

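The close view shows the tip right over the bore: the bore centre is at about pixel (320.7,203.5), with the shank centre about 0.5 px to its left. I'll compute the offset that remains.

Run:
```python
from h import *
z=np.load("pics/w3.npz"); d={k:z[k] for k in z}; M=d.pop("M")
K=d["intrinsics"];E=d["tool_from_camera"]
L=cloud(d,E); 
r=L[175:200,290:305].reshape(-1,3); print("boss plane z", np.nanmedian(r[:,2]),np.nanmedian(L[195:215,290:305,2]))
h=np.nanmedian(L[178:205,290:305,2])
for u,v in((320.7,203.3),(320.7,193.4),(310.2,203.5),(331.2,203.5)):
    q=E[:3,:3]@np.array([(u-K[0,2])/K[0,0],(v-K[1,2])/K[1,1],1]); print(u,v,(E[:3,3]+q*(h-E[2,3])/q[2]).round(2))
```

```text
boss plane z 94.80644829002549 94.87413015810547
320.7 203.3 [ 0.27  0.42 94.84]
320.7 193.4 [ 8.08  0.4  94.84]
310.2 203.5 [ 0.1  -7.49 94.84]
331.2 203.5 [ 0.12  8.33 94.84]
```

Emit:
jog_arm --plan '[[15,[0.01,0.006,0],[0,0,0]],[15,[0.01,0.006,0.05],[0,0,0]],[15,[0.01,0.006,0.1],[0,0,0]],[15,[0.01,0.006,0.14],[0,0,0]],[15,[0.01,0.006,0.18],[0,0,0]],[15,[0.01,0.006,0.18],[0,0,0]]]'

```text
clock: 6.05
position: [463.9, 35.1, 188.3]
ee_rot: [-0.054, 0.969, 0.013, 0.242]
contact_force: [0.1, -0.5, -1.4]
gripper_width: 20.5
grasp_force: 60.0
```

Emit:
jog_arm --plan '[[15,[0,0,0.03],[0,0,0]],[15,[0,0,0.06],[0,0,0]],[15,[0,0,0.09],[0,0,0]],[15,[0,0,0.12],[0,0,0]],[15,[0,0,0.12],[0,0,0]]]'

```text
clock: 6.68
position: [469.5, 35.8, 177.9]
ee_rot: [-0.054, 0.969, 0.013, 0.242]
contact_force: [0.7, 0.1, -1.7]
gripper_width: 20.7
grasp_force: 60.0
```

Emit:
jog_arm --plan '[[15,[0,0,0.04],[0,0,0]],[15,[0,0,0.08],[0,0,0]],[15,[0,0,0.12],[0,0,0]],[15,[0,0,0.16],[0,0,0]],[15,[0,0,0.16],[0,0,0]]]'

```text
clock: 7.3
position: [476.2, 36.2, 170.9]
ee_rot: [-0.055, 0.97, 0.013, 0.236]
contact_force: [-2.4, -0.6, -4.4]
gripper_width: 20.7
grasp_force: 60.0
```

```bash
cat >> h.py <<'E'
B=np.array([500.6,39,121.5])
def st():
    s=read_state(); Rt=tool(28); q=Rt.T@(s["position"]-B); f=Rt.T@s["contact_force"]
    print("t %.2f"%s["clock"],"tool-axes pos rel bore",q.round(1),"F",f.round(1),"w",s["gripper_width"].round(1))
E
python3 -c "
from h import *
st()"
```

```text
Traceback (most recent call last):
  File "h.py", line 35, in st
    print("t %.2f"%s["clock"],"tool-axes pos rel bore",q.round(1),"F",f.round(1),"w",s["gripper_width"].round(1))
                                                                                     ^^^^^^^^^^^^^^^^^^^^^^^^
AttributeError: 'float' object has no attribute 'round'
```

```bash
sed -i 's/"w",.*$/"w",round(s["gripper_width"],1),"rot",(R.from_matrix(Rt.T)*R.from_quat(s["ee_rot"])).as_rotvec(degrees=True).round(1),"tq",(Rt.T@s["wrist_torque"]).round(2))/' h.py; python3 -c "
from h import *
st(); print(read_state()['joints'],read_state()['joint_vel'].round(3))"
```

```text
t 7.30 tool-axes pos rel bore [ -1.5  -0.1 -55.2] F [ 4.2 -0.3  2.7] w 20.7 rot [-0.   0.6 -0. ] tq [-0.1   2.45  0.01]
[ 0.37691122 -0.0083879  -1.00835517  0.84715514 -0.16116054 -2.64761043] [-0.    -0.002 -0.001  0.002  0.002 -0.004]
```

Emit:
jog_arm --plan '[[15,[0,0,0],[0,0,0]]]'

```text
clock: 7.42
position: [476.2, 36.2, 171.1]
ee_rot: [-0.055, 0.97, 0.013, 0.237]
contact_force: [-3.0, -0.6, -4.7]
gripper_width: 20.4
grasp_force: 60.0
```

```bash
python3 -c "
from h import *
st()"
```

```text
t 7.42 tool-axes pos rel bore [ -1.6  -0.1 -55.3] F [ 4.9 -0.2  2.7] w 20.4 rot [-0.   0.6 -0. ] tq [-0.23  2.68 -0.01]
```

Joint 5 has hit its end stop (-0.16) with the tool at 28 degrees. The pin is 27 mm into the bore, so I'll release it, let it slide down onto the bar, and regrip with a steeper tool.

Emit:
jog_arm --plan '[[40,[0,0,0],[0,0,0]],[60,[0,0,0],[0,0,0]],[85,[0,0,0],[0,0,0]],[85,[0,0,-0.05],[0,0,0]],[85,[0,0,-0.1],[0,0,0]]]'

```text
clock: 8.05
position: [472.9, 36.4, 181.7]
ee_rot: [-0.055, 0.97, 0.014, 0.238]
contact_force: [0.9, 0.2, 0.2]
gripper_width: 85.2
grasp_force: 0.0
```

Run:
```python
from h import *
st(); M=T(); d=get_image("wrist"); np.savez("pics/w4.npz",M=M,**d); cv2.imwrite("pics/w4.png",d["img"][...,::-1])
Rt=tool(8); n=-tool(28)[:,2]; go(B+n*66+18.7*Rt[:,2],Rt); print(read_state()["joints"].round(3))
```

```text
t 8.05 tool-axes pos rel bore [ -3.7   0.5 -66.2] F [-0.9  0.1  0.3] w 85.2 rot [-0.1  0.4 -0. ] tq [0.01 0.85 0.03]
at [473.1  36.6 182.4] shift [ 0.105 -0.008  0.183] turn [0.002 0.328 0.001]
[ 0.428 -0.034 -0.975  0.713 -0.219 -2.554]
```

View pics/w4.png

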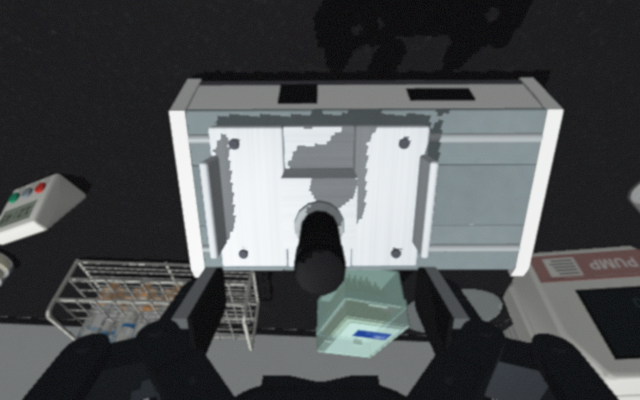

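The pin is free and standing in the bore, with its collar at about (320,212). I'll turn the tool to 8 degrees around it.

Emit:
jog_arm --plan '[[85,[0.03,0,-0.1],[0,0.11,0]],[85,[0.06,0,-0.1],[0,0.22,0]],[85,[0.1,0,0],[0,0.328,0]],[85,[0.1,0,0],[0,0.328,0]]]'

```text
clock: 8.6
position: [466.2, 35.9, 176.6]
ee_rot: [-0.056, 0.996, 0.004, 0.069]
contact_force: [0.2, 0.4, 0.3]
gripper_width: 85.2
grasp_force: 0.0
```

Run:
```python
from h import *
st(); Rt=tool(8); n=-tool(28)[:,2]; go(B+n*66+18.7*Rt[:,2],Rt); print(read_state()["joints"].round(3))
M=T(); d=get_image("wrist"); L=cloud(d,d["tool_from_camera"]); W=cloud(d,M@d["tool_from_camera"])
q=(W-B)@tool(28)
for lo,hi in((-88,-75),(-75,-60),(-60,-45),(-45,-32),(-29.5,-24)):
    m=(q[...,2]>lo)&(q[...,2]<hi)&(np.hypot(q[...,0],q[...,1])<22); print(lo,m.sum(),q[m].mean(0).round(1),q[m].min(0).round(1),q[m].max(0).round(1))
```

```text
t 8.60 tool-axes pos rel bore [  4.6   0.8 -64.8] F [-0.3  0.4 -0.1] w 85.2 rot [-0.1 20.   0. ] tq [ 0.06  0.27 -0.04]
at [466.2  35.9 176.6] shift [-0.039 -0.008  0.16 ] turn [ 0.001 -0.    -0.   ]
[ 0.456  0.1   -0.563  0.065 -0.778 -1.959]
-88 394 [ 12.4   0.5 -85.2] [ -3.5 -11.  -88. ] [ 17.6  11.5 -75.3]
-75 17 [ 16.4   0.3 -71.1] [ 14.6  -6.  -74.7] [ 16.9   7.  -68.1]
-60 3 [ 14.5   1.5 -49.1] [ 14.   -2.1 -52.9] [ 15.1   4.3 -46.6]
-45 15 [ 13.7  -1.1 -39.4] [ 12.2  -6.7 -44.8] [ 14.5   3.9 -32.6]
-29.5 188 [ 13.2   0.  -28.9] [  4.3 -14.2 -29.5] [ 17.3  14.2 -25.2]
```

Emit:
jog_arm --plan '[[85,[0,0,0.08],[0,0,0]],[85,[0,0,0.16],[0,0,0]],[85,[0,0,0.16],[0,0,0]],[15,[0,0,0.16],[0,0,0]],[15,[0,0,0.16],[0,0,0]],[15,[0,0,0.16],[0,0,0]],[15,[0,0,0.16],[0,0,0]],[15,[0,0,0.16],[0,0,0]],[15,[0,0,0.16],[0,0,0]]]'

```text
clock: 9.78
position: [465.9, 35.3, 160.8]
ee_rot: [-0.056, 0.996, 0.004, 0.069]
contact_force: [-1.9, -0.5, 2.7]
gripper_width: 20.7
grasp_force: 58.5
```

Run:
```python
from h import *
st(); n=-tool(28)[:,2]; Rt=T()[:3,:3]
print("axis down in tool", (Rt.T@-n).round(3), "slide",(Rt.T@tool(28)[:,1]).round(3))
```

```text
t 9.78 tool-axes pos rel bore [ 12.4   0.2 -51.1] F [ 0.4 -0.3 -3.3] w 20.7 rot [-0.1 20.1 -0. ] tq [ 0.13  0.52 -0.05]
axis down in tool [-0.344 -0.001  0.939] slide [-0.001  1.     0.001]
```

Emit:
jog_arm --plan '[[15,[-0.004,0,0.01],[0,0,0]],[15,[-0.004,0.02,0.01],[0,0,0]],[15,[-0.004,0.05,0.01],[0,0,0]],[15,[-0.004,0.08,0.01],[0,0,0]],[15,[-0.004,0.1,0.01],[0,0,0]],[15,[-0.004,0.1,0.01],[0,0,0]]]'

```text
clock: 10.52
position: [464.9, 44.0, 160.6]
ee_rot: [-0.056, 0.996, 0.003, 0.068]
contact_force: [-4.4, -5.5, 10.8]
gripper_width: 21.1
grasp_force: 59.7
```

```bash
python3 -c "
from h import *
st()"
```

```text
t 10.53 tool-axes pos rel bore [ 12.5   9.  -50.9] F [ -0.7  -5.  -11.9] w 21.1 rot [ 0.1 20.2 -0.1] tq [ 1.8   1.   -0.38]
```

Emit:
jog_arm --plan '[[15,[0,0.03,0],[0,0,0]],[15,[0,0.06,0],[0,0,0]],[15,[0,0.09,0],[0,0,0]],[15,[0,0.12,0],[0,0,0]],[15,[0,0.14,0],[0,0,0]],[15,[0,0.14,0],[0,0,0]]]'

```text
clock: 11.28
position: [463.3, 57.8, 160.6]
ee_rot: [-0.056, 0.996, 0.003, 0.068]
contact_force: [-3.2, -6.1, 9.0]
gripper_width: 20.7
grasp_force: 59.8
```

```bash
python3 -c "
from h import *
st()"
```

```text
t 11.28 tool-axes pos rel bore [ 12.6  22.9 -50.9] F [-0.8 -5.7 -9.8] w 20.7 rot [ 0.1 20.2 -0.1] tq [ 1.85  0.91 -0.48]
```

Emit:
jog_arm --plan '[[15,[0,0.01,0],[0,0,0]],[15,[0,0.02,0],[0,0,0]],[15,[0,0.03,0],[0,0,0]],[15,[0,0.04,0],[0,0,0]],[15,[0,0.05,0],[0,0,0]]]'

```text
clock: 11.9
position: [462.7, 62.5, 160.6]
ee_rot: [-0.056, 0.996, 0.003, 0.068]
contact_force: [-2.9, -7.4, 9.5]
gripper_width: 20.7
grasp_force: 59.7
```

```bash
python3 -c "
from h import *
st()"
```

```text
t 11.90 tool-axes pos rel bore [ 12.6  27.6 -51. ] F [ -1.2  -7.1 -10.1] w 20.7 rot [ 0.1 20.2 -0.1] tq [ 2.34  0.81 -0.58]
```

Emit:
jog_arm --plan '[[15,[0,0.01,0],[0,0,0]],[15,[0,0.02,0],[0,0,0]],[15,[0,0.03,0],[0,0,0]],[15,[0,0.04,0],[0,0,0]]]'

```text
clock: 12.4
position: [462.2, 66.5, 160.6]
ee_rot: [-0.056, 0.996, 0.003, 0.068]
contact_force: [-3.5, -6.8, 10.8]
gripper_width: 20.7
grasp_force: 59.7
```

Emit:
jog_arm --plan '[[15,[0,0.01,0],[0,0,0]],[15,[0,0.02,0],[0,0,0]],[15,[0,0.03,0],[0,0,0]],[15,[0,0.04,0],[0,0,0]]]'

```text
clock: 12.9
position: [461.7, 70.4, 160.6]
ee_rot: [-0.056, 0.996, 0.003, 0.068]
contact_force: [-3.7, -7.3, 10.5]
gripper_width: 20.7
grasp_force: 59.7
```

Emit:
jog_arm --plan '[[15,[0,0.01,0],[0,0,0]],[15,[0,0.02,0],[0,0,0]],[15,[0,0.03,0],[0,0,0]]]'

```text
clock: 13.28
position: [461.4, 73.4, 160.6]
ee_rot: [-0.056, 0.996, 0.003, 0.068]
contact_force: [-2.3, -7.1, 10.0]
gripper_width: 20.8
grasp_force: 59.7
```

Emit:
jog_arm --plan '[[15,[0,0.01,0],[0,0,0]],[15,[0,0.02,0],[0,0,0]],[15,[0,0.03,0],[0,0,0]]]'

```text
clock: 13.65
position: [461.1, 76.4, 160.6]
ee_rot: [-0.056, 0.996, 0.003, 0.068]
contact_force: [-2.8, -6.5, 10.6]
gripper_width: 20.7
grasp_force: 59.7
```

Emit:
jog_arm --plan '[[15,[0,0.01,0],[0,0,0]],[15,[0,0.02,0],[0,0,0]],[15,[0,0.03,0],[0,0,0]]]'

```text
clock: 14.02
position: [460.7, 79.4, 160.6]
ee_rot: [-0.056, 0.996, 0.003, 0.068]
contact_force: [-3.0, -6.4, 10.1]
gripper_width: 20.7
grasp_force: 59.7
```

Emit:
jog_arm --plan '[[15,[0,0.01,0],[0,0,0]],[15,[0,0.02,0],[0,0,0]],[15,[0,0.03,0],[0,0,0]]]'

```text
clock: 14.4
position: [460.4, 82.5, 160.5]
ee_rot: [-0.056, 0.996, 0.003, 0.068]
contact_force: [-3.2, -5.9, 9.6]
gripper_width: 20.8
grasp_force: 59.7
```

Emit:
jog_arm --plan '[[15,[0,0.01,0],[0,0,0]],[15,[0,0.02,0],[0,0,0]],[15,[0,0.03,0],[0,0,0]]]'

```text
clock: 14.78
position: [460.2, 85.9, 160.3]
ee_rot: [-0.056, 0.996, 0.003, 0.068]
contact_force: [-2.4, -3.8, 7.0]
gripper_width: 20.6
grasp_force: 59.4
```

Emit:
jog_arm --plan '[[15,[0,0.01,0],[0,0,0]],[15,[0,0.02,0],[0,0,0]],[15,[0,0.03,0],[0,0,0]]]'

```text
clock: 15.15
position: [460.3, 90.1, 159.5]
ee_rot: [-0.056, 0.996, 0.004, 0.068]
contact_force: [0.8, -1.7, 0.9]
gripper_width: 20.5
grasp_force: 58.8
```

The axial force has dropped to zero, so the tip is over the hole. I'll push along the axis.

Emit:
jog_arm --plan '[[15,[-0.01,0.005,0.028],[0,0,0]],[15,[-0.02,0.005,0.056],[0,0,0]],[15,[-0.02,0.005,0.056],[0,0,0]]]'

```text
clock: 15.52
position: [463.4, 91.2, 154.1]
ee_rot: [-0.056, 0.996, 0.004, 0.069]
contact_force: [3.9, -0.9, -0.7]
gripper_width: 20.5
grasp_force: 58.6
```

```bash
python3 -c "
from h import *
st()"
```

```text
t 15.53 tool-axes pos rel bore [ 12.2  56.  -43.4] F [-3.  -1.3  2.4] w 20.5 rot [-0.1 20.1 -0. ] tq [ 0.69 -0.56 -0.23]
```

Emit:
jog_arm --plan '[[15,[-0.009,0,0.028],[0,0,0]],[15,[-0.018,0,0.056],[0,0,0]],[15,[-0.027,0,0.084],[0,0,0]],[15,[-0.027,0,0.084],[0,0,0]]]'

```text
clock: 16.02
position: [467.3, 91.4, 148.1]
ee_rot: [-0.057, 0.996, 0.004, 0.069]
contact_force: [-2.7, -2.0, 11.5]
gripper_width: 20.7
grasp_force: 60.2
```

```bash
python3 -c "
from h import *
st()"
```

```text
t 16.02 tool-axes pos rel bore [ 11.6  55.8 -36.3] F [ -2.9  -1.6 -11.5] w 20.7 rot [-0.1 20.  -0.1] tq [ 0.86  0.78 -0.2 ]
```

Emit:
jog_arm --plan '[[15,[-0.005,0,0.014],[0,0,0]],[15,[-0.01,0,0.028],[0,0,0]],[15,[-0.015,0,0.042],[0,0,0]],[15,[-0.015,0,0.042],[0,0,0]]]'

```text
clock: 16.52
position: [470.0, 92.1, 143.5]
ee_rot: [-0.056, 0.996, 0.005, 0.07]
contact_force: [1.4, -1.8, 8.6]
gripper_width: 20.3
grasp_force: 59.7
```

```bash
python3 -c "
from h import *
st()"
```

```text
t 16.52 tool-axes pos rel bore [ 11.3  56.2 -30.9] F [-5.1 -2.  -7. ] w 20.3 rot [-0.1 20.  -0.1] tq [ 0.68 -0.23 -0.1 ]
```

Moving through with 7 N; about 4 mm to go.

Emit:
jog_arm --plan '[[15,[-0.003,0,0.01],[0,0,0]],[15,[-0.007,0,0.02],[0,0,0]],[15,[-0.01,0,0.03],[0,0,0]],[15,[-0.01,0,0.03],[0,0,0]]]'

```text
clock: 17.02
position: [471.6, 92.2, 141.1]
ee_rot: [-0.056, 0.996, 0.005, 0.07]
contact_force: [1.4, -1.9, 9.8]
gripper_width: 20.6
grasp_force: 60.0
```

```bash
python3 -c "
from h import *
st()"
```

```text
t 17.02 tool-axes pos rel bore [ 11.1  56.1 -28. ] F [-5.7 -2.1 -8.1] w 20.6 rot [-0.1 20.  -0.1] tq [ 0.94 -0.06 -0.17]
```

Emit:
jog_arm --plan '[[15,[-0.004,0,0.01],[0,0,0]],[15,[-0.007,0,0.02],[0,0,0]],[15,[-0.01,0,0.028],[0,0,0]],[15,[-0.01,0,0.028],[0,0,0]]]'

```text
clock: 17.52
position: [472.2, 92.1, 140.9]
ee_rot: [-0.057, 0.996, 0.004, 0.07]
contact_force: [-10.3, -1.3, 29.2]
gripper_width: 20.9
grasp_force: 62.4
```

```bash
python3 -c "
from h import *
st()"
```

```text
t 17.52 tool-axes pos rel bore [ 10.6  55.9 -27.6] F [ -4.5  -0.2 -30.6] w 20.9 rot [-0.1 20.  -0.1] tq [ 0.12  2.87 -0.05]
```

Firm stop at 30 N and 23.5 mm of total drop, so the collar is on the boss. I'll ease off, release and retreat.

Emit:
jog_arm --plan '[[15,[0.007,0,-0.02],[0,0,0]],[30,[0.007,0,-0.02],[0,0,0]],[85,[0.007,0,-0.02],[0,0,0]],[85,[0.007,0,-0.02],[0,0,0]],[85,[0.007,0,-0.02],[0,0,0]],[85,[0.007,0,-0.1],[0,0,0]],[85,[0.007,0,-0.4],[0,0,0]],[85,[0.007,0,-0.9],[0,0,0]],[85,[0.007,0,-0.9],[0,0,0]]]'

```text
clock: 18.65
position: [460.5, 91.5, 230.7]
ee_rot: [-0.056, 0.996, 0.006, 0.073]
contact_force: [0.1, -0.2, -0.9]
gripper_width: 85.0
grasp_force: 0.0
```

Run:
```python
from h import *
st(); M=T(); d=get_image("wrist"); np.savez("pics/w5.npz",M=M,**d)
cv2.imwrite("pics/w5.png",cv2.resize(d["img"][60:310,180:480,::-1],None,fx=2.4,fy=2.4))
W=cloud(d,M@d["tool_from_camera"]); q=(W-B)@tool(28)
def f(m):
    Q=q[m]; c=Q.mean(0); return len(Q),c.round(1),Q.min(0).round(1),Q.max(0).round(1)
r=np.hypot(q[...,0],q[...,1]-55.5)
for lo,hi in((-75,-58),(-12,-3),(-2.5,3)): print(lo,f((q[...,2]>lo)&(q[...,2]<hi)&(r<20)))
```

```text
t 18.65 tool-axes pos rel bore [ -21.3   56.6 -112.4] F [ 0.3 -0.2  0.9] w 85.0 rot [-0.3 19.6 -0. ] tq [-0.05  0.3  -0.04]
-75 (961, array([ -5.1,  54.2, -65.5]), array([-16.3,  43.1, -68.7]), array([  5.8,  65.1, -58.1]))
-12 (274, array([ 5.8, 57.4, -7.6]), array([ -9.4,  40.8, -11.7]), array([13.1, 69.8, -3.5]))
-2.5 (647, array([ 7.1, 56.2, -0.4]), array([-16.4,  35.6,  -2.4]), array([19.8, 75.1,  1.7]))
```

View pics/w5.png

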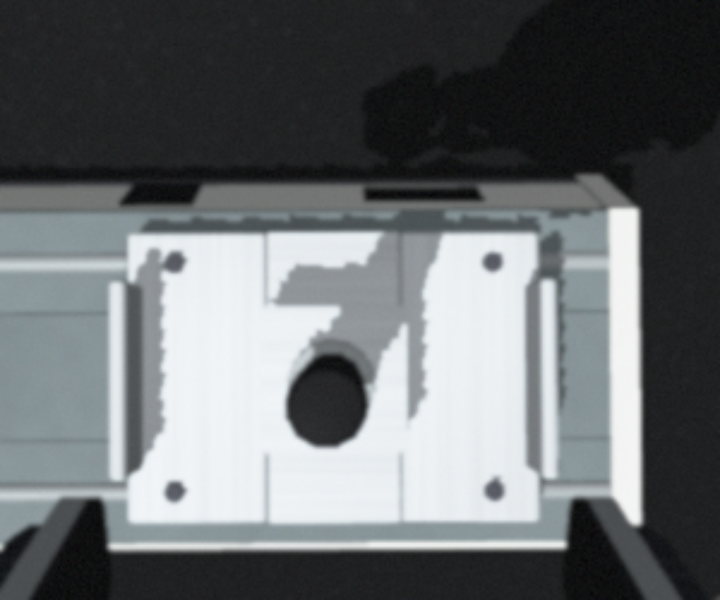

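The picture shows the pin in the boss, with its collar against it around (328,370) and the grip top at (327,402). I'll check its tilt.

Run:
```python
from h import *
z=np.load("pics/w5.npz"); d={k:z[k] for k in z}; M=d.pop("M")
W=cloud(d,M@d["tool_from_camera"]); q=(W-B)@tool(28)
def fit(Q,t):
    for _ in range(5):
        c=Q.mean(0); n=np.linalg.svd(Q-c)[2][2]; n*=-np.sign(n[2]); r=(Q-c)@n; Q=Q[abs(r)<t]
    return len(Q),c.round(1),np.degrees([np.arcsin(n[0]),np.arcsin(n[1])]).round(2),r.std().round(2)
r=np.hypot(q[...,0]+5.1,q[...,1]-54.2)
print("grip top",fit(q[(r<10)&(q[...,2]<-60)],1.5))
b=(abs(q[...,0])<22)&(abs(q[...,1]-55.5)<22)&(np.hypot(q[...,0],q[...,1]-55.5)>17)&(abs(q[...,2])<3)&(q[...,0]>-18)
print("boss",fit(q[b],1.5))
c=(q[...,2]>-8.5)&(q[...,2]<-4)&(np.hypot(q[...,0],q[...,1]-55.5)<17)
print("collar top",fit(q[c],1.2))
print("carriage top",fit(q[(q[...,2]>15)&(q[...,2]<35)&(abs(q[...,1]-55)<60)&(abs(q[...,0])<40)],1.5))
```

```text
grip top (769, array([ -5.1,  54.3, -66. ]), array([-2.7 , -1.13]), np.float64(0.63))
boss (1061, array([ 6.3, 55.9, -0.3]), array([ 0.1 , -0.25]), np.float64(0.64))
collar top (201, array([ 5.1, 57.1, -7.5]), array([-4.01, -1.37]), np.float64(0.51))
carriage top (7722, array([ 0.4, 54.3, 27.7]), array([ 0.03, -0.18]), np.float64(0.65))
```

The pin leans about 3 degrees up the slope, so the collar isn't flat yet. I'll press on the grip's end, downhill of its centre, with shut fingers.

Run:
```python
from h import *
Rt=tool(18); go(B+tool(28)@np.array([8,54.5,-85]),Rt)
```

```text
at [459.1  90.9 228.2] shift [ 0.164 -0.018  0.334] turn [ 0.003 -0.165  0.   ]
```

Emit:
jog_arm --plan '[[0,[0.16,-0.02,0.05],[0,-0.08,0]],[0,[0.16,-0.02,0.1],[0,-0.165,0]],[0,[0.16,-0.02,0.1],[0,-0.165,0]],[0,[0.16,-0.02,0.1],[0,-0.165,0]],[0,[0.16,-0.02,0.1],[0,-0.165,0]],[0,[0.16,-0.02,0.1],[0,-0.165,0]],[0,[0.16,-0.02,0.2],[0,-0.165,0]],[0,[0.16,-0.02,0.33],[0,-0.165,0]],[0,[0.16,-0.02,0.33],[0,-0.165,0]]]'

```text
clock: 19.82
position: [446.8, 86.5, 189.6]
ee_rot: [-0.056, 0.987, 0.008, 0.153]
contact_force: [0.1, 0.3, 0.2]
gripper_width: 0.1
grasp_force: 0.0
```

Run:
```python
from h import *
st(); Rt=tool(18); go(B+tool(28)@np.array([8,54.5,-71]),Rt)
print("down", (T()[:3,:3].T@tool(28)[:,2]).round(3), read_state()["joints"].round(2))
```

```text
t 19.82 tool-axes pos rel bore [ 10.6  53.2 -82.7] F [-0.2  0.3 -0.2] w 0.1 rot [ 0.  10.4 -0. ] tq [-0.03  0.64  0.01]
at [446.8  86.5 189.6] shift [-0.047  0.013  0.111] turn [-0.    -0.007  0.001]
down [-0.181  0.     0.983] [ 0.64 -0.02 -0.76  0.28 -0.58 -2.32]
```

Emit:
jog_arm --plan '[[0,[-0.03,0.013,0.06],[0,0,0]],[0,[-0.047,0.013,0.11],[0,0,0]],[0,[-0.05,0.013,0.13],[0,0,0]],[0,[-0.053,0.013,0.145],[0,0,0]],[0,[-0.053,0.013,0.145],[0,0,0]]]'

```text
clock: 20.45
position: [456.7, 89.4, 178.9]
ee_rot: [-0.056, 0.986, 0.009, 0.154]
contact_force: [-0.3, 0.0, -0.5]
gripper_width: 0.0
grasp_force: 0.0
```

```bash
python3 -c "
from h import *
st()"
```

```text
t 20.45 tool-axes pos rel bore [  6.6  55.  -68.5] F [0.4 0.  0.3] w 0.0 rot [-0.1 10.2 -0. ] tq [-0.01  0.62  0.05]
```

Emit:
jog_arm --plan '[[0,[-0.002,0,0.01],[0,0,0]],[0,[-0.004,0,0.02],[0,0,0]],[0,[-0.005,0,0.03],[0,0,0]],[0,[-0.005,0,0.03],[0,0,0]]]'

```text
clock: 20.95
position: [458.0, 89.6, 177.4]
ee_rot: [-0.056, 0.986, 0.009, 0.155]
contact_force: [-8.5, 1.7, 10.3]
gripper_width: 0.3
grasp_force: 6.8
```

```bash
python3 -c "
from h import *
st()"
```

```text
t 20.95 tool-axes pos rel bore [  6.2  55.  -66.6] F [  2.5   2.6 -12.9] w 0.3 rot [-0.1 10.2 -0. ] tq [-0.41  2.09  0.02]
```

Emit:
jog_arm --plan '[[0,[0.005,0,0.012],[0,0,0]],[0,[0.015,0,0.016],[0,0,0]],[0,[0.03,0,0.018],[0,0,0]],[0,[0.04,0,0.02],[0,0,0]],[0,[0.04,0,0.02],[0,0,0]]]'

```text
clock: 21.58
position: [457.3, 90.7, 176.9]
ee_rot: [-0.056, 0.986, 0.011, 0.158]
contact_force: [-6.0, -1.2, 16.0]
gripper_width: -0.6
grasp_force: 8.8
```

```bash
python3 -c "
from h import *
st()"
```

```text
t 21.57 tool-axes pos rel bore [  6.9  56.2 -66.4] F [ -2.1  -0.6 -17. ] w -0.6 rot [-0.2  9.8 -0.1] tq [0.18 0.8  0.04]
```

Push a bit more firmly, then lift away and measure.

Emit:
jog_arm --plan '[[0,[0.005,0,0.008],[0,0,0]],[0,[0.01,0,0.015],[0,0,0]],[0,[0.015,0,0.015],[0,0,0]]]'

```text
clock: 21.95
position: [457.1, 91.0, 176.6]
ee_rot: [-0.056, 0.986, 0.011, 0.159]
contact_force: [-9.0, -2.4, 24.2]
gripper_width: 0.1
grasp_force: 12.5
```

Emit:
jog_arm --plan '[[0,[0,0,-0.2],[0,0,0]],[0,[0,0,-0.5],[0,0.1,0]],[30,[0,0,-0.6],[0,0.165,0]],[85,[0,0,-0.6],[0,0.165,0]],[85,[0,0,-0.6],[0,0.165,0]],[85,[0,0,-0.6],[0,0.165,0]]]'

```text
clock: 22.7
position: [434.8, 86.5, 227.3]
ee_rot: [-0.056, 0.996, 0.004, 0.068]
contact_force: [0.6, 0.0, -0.4]
gripper_width: 72.2
grasp_force: 0.0
```

```bash
cat > chk.py <<'E'
from h import *
st(); M=T(); d=get_image("wrist")
W=cloud(d,M@d["tool_from_camera"]); q=(W-B)@tool(28)
def fit(Q,t):
    for _ in range(5):
        c=Q.mean(0); n=np.linalg.svd(Q-c)[2][2]; n*=-np.sign(n[2]); r=(Q-c)@n; Q=Q[abs(r)<t]
    return len(Q),c.round(1),np.degrees([np.arcsin(n[0]),np.arcsin(n[1])]).round(2),r.std().round(2)
g=q[(q[...,2]<-60)&(q[...,2]>-72)&(np.hypot(q[...,0],q[...,1]-55.5)<22)]
print("top box",((np.percentile(g,1,axis=0)+np.percentile(g,99,axis=0))/2).round(1)); c=g.mean(0); r=np.hypot(q[...,0]-c[0],q[...,1]-c[1])
print("grip top",fit(q[(r<10)&(q[...,2]<-60)],1.5))
b=(abs(q[...,0])<22)&(abs(q[...,1]-55.5)<22)&(np.hypot(q[...,0],q[...,1]-55.5)>17)&(abs(q[...,2])<3)&(q[...,0]>-18)
print("boss",fit(q[b],1.5))
c=(q[...,2]>-8.5)&(q[...,2]<-4)&(np.hypot(q[...,0],q[...,1]-55.5)<17)
print("collar top",fit(q[c],1.2))
cv2.imwrite("pics/chk.png",cv2.resize(d["img"][60:310,180:480,::-1],None,fx=2.4,fy=2.4))
E
python3 chk.py
```

```text
t 22.70 tool-axes pos rel bore [   3.4   54.5 -121.6] F [-0.4 -0.   0.7] w 72.2 rot [-0.  20.2 -0.1] tq [-0.03  0.28  0.03]
top box [ -4.4  55.3 -64.4]
grip top (576, array([ -11.3,   55.5, -168.1]), array([85.86,  0.56]), np.float64(0.51))
boss (1008, array([ 6.5, 55.6, -0.4]), array([ 0.26, -0.13]), np.float64(0.61))
collar top (239, array([ 5.1, 56.7, -7.3]), array([-2.83, -0.84]), np.float64(0.54))
```

```bash
sed -i 's/(r<10)&(q\[...,2\]<-60)/(r<10)\&(q[...,2]<-60)\&(q[...,2]>-72)/' chk.py
cat >> chk.py <<'E'
Q=q[c]; a=np.arctan2(Q[:,1]-55.7,Q[:,0]+1)
for lo in range(-180,180,30):
    m=(np.degrees(a)>=lo)&(np.degrees(a)<lo+30)
    if m.sum()>5: print(lo,m.sum(),Q[m].mean(0).round(2))
rim=q[(q[...,2]>-9)&(q[...,2]<-2)&(np.hypot(q[...,0],q[...,1]-55.5)<18)]; print("rim max x,y range",np.percentile(rim,[0.5,99.5],axis=0).round(1))
E
python3 chk.py
```

```text
t 22.75 tool-axes pos rel bore [   3.1   54.6 -121.7] F [0.2 0.1 0.4] w 78.6 rot [-0.  20.2 -0.1] tq [-0.01  0.22  0.  ]
top box [ -4.5  55.4 -64.3]
grip top (713, array([ -4.2,  55.4, -66. ]), array([-2.73, -0.19]), np.float64(0.61))
boss (1017, array([ 6.6, 56. , -0.3]), array([ 0.11, -0.16]), np.float64(0.63))
collar top (248, array([ 5.2, 56.3, -7.3]), array([-3.6 , -0.66]), np.float64(0.5))
-120 20 [-3.32 43.09 -6.51]
-90 35 [ 2.18 44.1  -6.85]
-60 39 [ 7.45 47.18 -7.33]
-30 40 [10.64 52.65 -7.35]
0 39 [10.94 59.09 -7.43]
30 36 [ 8.02 64.74 -7.46]
60 38 [ 2.57 68.33 -7.24]
90 22 [-3.66 69.42 -6.95]
rim max x,y range [[-6.8 42.1 -8.9]
 [13.1 71.3 -2.1]]
```

View pics/chk.png

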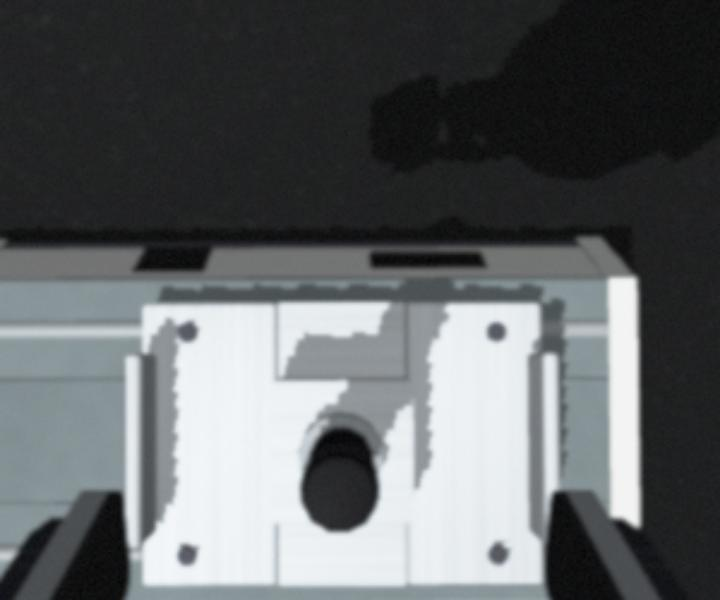

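The collar is still about 2.5 degrees off, its downhill edge about 1 mm high; the sideways lean is gone. I'll regrip centrally, turn the pin upright while pressing, then release.

Run:
```python
from h import *
go(B+tool(28)@np.array([3.4,55.4,-30]),tool(8)); go(B+tool(28)@np.array([3.4-.35*50,55.4,-30-50*.94]),tool(8))
```

```text
at [435.1  86.7 227.7] shift [-0.312  0.007  0.863] turn [ 0.    -0.003  0.001]
at [435.1  86.7 227.7] shift [-0.314  0.007  0.362] turn [ 0.    -0.003  0.001]
```

Emit:
jog_arm --plan '[[85,[-0.31,0.007,0.1],[0,0,0]],[85,[-0.31,0.007,0.36],[0,0,0]],[85,[-0.31,0.007,0.7],[0,0,0]],[85,[-0.31,0.007,0.86],[0,0,0]],[85,[-0.31,0.007,0.86],[0,0,0]]]'

```text
clock: 23.42
position: [477.0, 92.0, 146.0]
ee_rot: [-0.056, 0.996, 0.003, 0.067]
contact_force: [-0.5, -0.4, 0.5]
gripper_width: 85.1
grasp_force: 0.0
```

Emit:
jog_arm --plan '[[15,[0,0,0],[0,0,0]],[15,[0,0,0],[0,0,0]],[15,[0,0,0],[0,0,0]],[15,[0,0,0],[0,0,0]],[15,[0,0,0],[0,0,0]],[15,[0,0,0],[0,0,0]]]'

```text
clock: 24.18
position: [478.1, 92.9, 148.1]
ee_rot: [-0.056, 0.996, 0.005, 0.069]
contact_force: [-3.6, 1.3, 5.5]
gripper_width: 20.3
grasp_force: 58.7
```

```bash
python3 -c "
from h import *
st()"
```

```text
t 24.18 tool-axes pos rel bore [  1.9  56.  -31.2] F [ 0.4  1.7 -6.4] w 20.3 rot [-0.1 20.1 -0.1] tq [-0.46  0.87  0.16]
```

Emit:
jog_arm --plan '[[15,[0.01,0,0.01],[0,-0.025,0]],[15,[0.016,0,0.016],[0,-0.05,0]],[15,[0.02,0,0.02],[0,-0.06,0]],[15,[0.02,0,0.02],[0,-0.06,0]]]'

```text
clock: 24.68
position: [475.7, 92.4, 145.9]
ee_rot: [-0.056, 0.993, 0.006, 0.1]
contact_force: [-6.7, 1.7, 9.7]
gripper_width: 20.4
grasp_force: 59.2
```

```bash
python3 -c "
from h import *
st()"
```

```text
t 24.68 tool-axes pos rel bore [  5.2  55.9 -30.4] F [  1.2   2.4 -11.6] w 20.4 rot [-0.1 16.5 -0.1] tq [-0.9   1.93  0.23]
```

Emit:
jog_arm --plan '[[15,[-0.003,0,0.01],[0,0.008,0]],[15,[-0.003,0,0.01],[0,0.008,0]],[30,[-0.003,0,0.01],[0,0.008,0]],[85,[-0.003,0,0],[0,0,0]],[85,[-0.003,0,0],[0,0,0]],[85,[0,0,-0.2],[0,0.03,0]],[85,[0.1,0,-0.6],[0,0.06,0]],[85,[0.2,0,-0.9],[0,0.06,0]],[85,[0.2,0,-0.9],[0,0.06,0]]]'

```text
clock: 25.8
position: [439.5, 88.6, 231.4]
ee_rot: [-0.056, 0.996, 0.006, 0.071]
contact_force: [-0.8, -0.1, 0.0]
gripper_width: 85.2
grasp_force: 0.0
```

```bash
python3 chk.py
```

```text
t 25.80 tool-axes pos rel bore [  -2.8   56.1 -122.9] F [ 0.7  0.  -0.4] w 85.2 rot [-0.2 19.9 -0. ] tq [-0.03  0.28  0.02]
top box [ -1.7  55.8 -65. ]
grip top (713, array([ -1.6,  55.7, -65.6]), array([-1.44, -0.59]), np.float64(0.6))
boss (993, array([ 5.8, 55.2, -0.3]), array([-0.01, -0.31]), np.float64(0.6))
collar top (229, array([ 7.2, 56.7, -6.8]), array([-2.09, -0.22]), np.float64(0.53))
-120 7 [-1.84 42.74 -6.48]
-90 30 [ 2.46 43.87 -6.62]
-60 38 [ 7.82 46.85 -6.75]
-30 44 [11.74 52.46 -6.84]
0 42 [12.07 59.44 -6.93]
30 44 [ 8.71 65.36 -6.86]
60 37 [ 2.94 68.82 -6.68]
90 12 [-2.39 69.94 -6.09]
rim max x,y range [[-4.  40.  -8.5]
 [14.6 70.6 -2.2]]
```

Better: the lean is down to about 1.3 degrees with the edge about 0.5 mm high. One more correction with a firmer press.

Run:
```python
from h import *
go(B+tool(28)@np.array([5.2,55.9,-30]),tool(8))
```

```text
at [439.   88.2 229.8] shift [-0.25  -0.001  0.886] turn [ 0.002 -0.001  0.001]
```

Emit:
jog_arm --plan '[[85,[-0.25,0,0.3],[0,0,0]],[85,[-0.25,0,0.7],[0,0,0]],[85,[-0.25,0,0.88],[0,0,0]],[85,[-0.25,0,0.88],[0,0,0]],[15,[-0.25,0,0.88],[0,0,0]],[15,[-0.25,0,0.88],[0,0,0]],[15,[-0.25,0,0.88],[0,0,0]],[15,[-0.25,0,0.88],[0,0,0]],[15,[-0.25,0,0.88],[0,0,0]],[15,[-0.25,0,0.88],[0,0,0]]]'

```text
clock: 27.1
position: [475.7, 92.6, 146.4]
ee_rot: [-0.056, 0.996, 0.005, 0.069]
contact_force: [-3.9, 1.2, 6.3]
gripper_width: 20.6
grasp_force: 58.5
```

Emit:
jog_arm --plan '[[15,[0.01,0,0.012],[0,-0.02,0]],[15,[0.008,0,0.025],[0,-0.035,0]],[15,[0.008,0,0.03],[0,-0.035,0]],[15,[0.008,0,0.03],[0,-0.035,0]]]'

```text
clock: 27.6
position: [474.9, 92.4, 145.3]
ee_rot: [-0.057, 0.995, 0.005, 0.087]
contact_force: [-13.2, 1.6, 22.4]
gripper_width: 20.6
grasp_force: 60.7
```

```bash
python3 -c "
from h import *
st()"
```

```text
t 27.60 tool-axes pos rel bore [  6.2  55.9 -30.2] F [  0.9   3.  -25.8] w 20.6 rot [-0.1 18.  -0.1] tq [-0.98  3.22  0.19]
```

Emit:
jog_arm --plan '[[15,[0.002,0,-0.01],[0,0,0]],[85,[0.002,0,-0.01],[0,0,0]],[85,[0.002,0,-0.01],[0,0,0]],[85,[0.002,0,-0.01],[0,0,0]],[85,[0,0,-0.2],[0,0.02,0]],[85,[0.1,0,-0.6],[0,0.035,0]],[85,[0.2,0,-0.9],[0,0.035,0]],[85,[0.2,0,-0.9],[0,0.035,0]]]'

```text
clock: 28.6
position: [440.6, 88.7, 229.7]
ee_rot: [-0.056, 0.996, 0.005, 0.07]
contact_force: [0.3, 0.3, -0.2]
gripper_width: 85.0
grasp_force: 0.0
```

```bash
python3 chk.py
```

```text
t 28.60 tool-axes pos rel bore [  -3.1   56.1 -120.9] F [-0.1  0.2  0.3] w 85.0 rot [-0.2 19.9 -0. ] tq [-0.01  0.26 -0.02]
top box [ -1.2  56.1 -64.9]
grip top (722, array([ -1.1,  56.1, -65.5]), array([-1.45, -0.16]), np.float64(0.6))
boss (1081, array([ 6.1, 55.2, -0.3]), array([-0.02, -0.08]), np.float64(0.63))
collar top (238, array([ 7.7, 56.7, -6.6]), array([-0.74, -0.79]), np.float64(0.55))
-120 6 [-2.04 42.66 -5.91]
-90 29 [ 2.6  43.77 -6.45]
-60 42 [ 8.13 46.63 -6.44]
-30 47 [11.88 52.41 -6.6 ]
0 46 [12.26 59.22 -6.52]
30 44 [ 8.88 65.48 -6.8 ]
60 37 [ 3.06 68.97 -6.65]
90 9 [-2.05 70.3  -6.41]
rim max x,y range [[-3.  42.2 -8.7]
 [15.  71.2 -2.9]]
```

```bash
python3 -c "
from bench import *
print(job_done())"
```

```text
the job is handed in; nothing more can be done
None
```

The carriage is locked: the pin is through the boss and the bar, its collar flat on the boss to within about 0.3 mm. I let go of the pin, never steered near the bystanders, and handed the job in at about 29 s; no verdict came back.

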